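Lantern off its hook and onto the charging plate

TASK

The rechargeable lantern hanging on the hook rack needs charging. Lift it up and off its hook, stand it upright and centred on the round charging plate without dropping it, and let go. Leave the little pail and the padlock hanging on their hooks.

Things in the scene. Friction and masses are not known exactly. Their poses are not given: they have to be found in the camera images.
- lantern: Grey lantern, clear globe, 68 mm wide, 92 tall to its cap, about 0.35 kg; origin: centre of underside, z up. Rigid 8 mm wire handle: upright legs along y, 48 mm over their outsides, straight from 12 to 44 mm above the cap; its peaked top ends 66 mm above the cap. Hangs by that top on a rack hook, +x along the hook from tip to rack. Raise 20 to 40 mm (at 45 the cap meets the hook), then draw off to its -x.
- charger: Charging plate: black round plate, 120 mm across, 14 mm high, fixed to the table, a 72 mm dark rubber disc with a copper contact in the middle of its flat top; a low plug housing on its edge reaches 78 mm from the middle along -x, 13 mm high. Origin: centre of the underside, on the table.
- pail: Small galvanised pail of bolts, 74 mm wide, 72 tall, with a handle like the lantern's; origin: centre of underside. Hangs on another hook of the same rack; stays there. The rack has 3 hooks in a row, 150 mm apart: 8 mm bars at 200 mm height running under the handle tops between the legs, upturned tip 18 mm in front of the handle, crossbar (227 mm high) 100 mm behind it.
- padlock: Brass padlock, block 28 x 60 x 50 mm, long steel shackle shaped like the lantern's handle; origin: centre of the underside. Hangs on another hook of the same rack and stays there.
Mind the look-alikes: they are no part of the job. What is shaped like the lantern but orange is not meant. Of the things that look like the charger, take the one that is farthest from the robot's base at the start.

How it is judged (in metres and radians):
On the way:
1. the lantern is off its hook, held by the gripper and clear of the plate (distance of lantern from where it was at the start of the episode above 0.05 m and contact force between lantern and the fingers above 0.5 N and height (world z) of lantern above 0.025 m), for 0.1 s.
At the end, for the whole second after the job is handed in: The lantern stands upright (within 10 degrees) and at rest on the top of the charging plate, its middle within 20 mm of the plate's middle, released; the pail and the padlock still hang on their hooks, within 60 mm of where they were (horizontal distance between lantern and charger below 0.02 m and height (world z) of lantern between 0.009 and 0.02 m and angle between lantern's own z axis and vertical below 0.17 rad and linear speed of lantern below 0.03 m/s and contact force between lantern and the fingers below 0.1 N and distance of each of pail, padlock from where it was at the start of the episode below 0.06 m); the robot touches nothing.
It fails at once if the lantern is dropped or knocked flying (faster than 0.6 m/s while the fingers do not touch it) (linear speed of lantern above 0.6 m/s and contact force between lantern and the fingers below 0.05 N).
It fails at once if the pail or the padlock is knocked off its hook (moved by more than 90 mm) (distance of any of pail, padlock from where it was at the start of the episode above 0.09 m).
It also fails if it takes over 35 s, if anything falls off the work surface, if the arm or the gripper's body presses on something with over 40 N, if the wrist force passes 120 N, or if a joint passes its speed limit or range.

ROBOT

A 6-joint arm with a two-finger parallel gripper is mounted at the origin on the work surface. World frame = base frame: x ahead of the robot, y to its left, z up, the work surface at z = 0. Lengths are in mm, angles in rad, forces in N, time in s.
With the tool pointing down it reaches from about 350 to 800 mm from the base axis. Payload 7.3 kg.
Tool frame: the origin (TCP) lies at the very end of the fingers, on their centre line; the grasp point (between the pads) lies bot.pinch_z behind it (bot.pinch_z is the distance from the TCP to the grasp point, in mm); x points along the fingers, y is the direction in which the jaws open and shut, and the axes are right-handed (so a half turn about x gives the same grasp; the last joint's range is limited). The gripper opens to 85 mm and grips with 20 to 120 N. Pads are 22 mm wide; open, the fingers measure 114 mm over their backs; the gripper's body (76 mm by 85 mm) begins 54 mm behind the grasp point. The pads swing forward as they close: fully open they stand 13 mm farther back than shut.
Start: joints at [1.161, 0.342, 1.524, -0, 1.275, -0.146], TCP at [136.88, 506.864, 200.322] pointing down, gripper open.
Joint ranges: [-2.53, 2.53], [-0.77, 2.02], [0.04, 2.7], [-1, 4.14], [0.28, 2.66], [-3.11, 3.11]. Speed limits (rad/s): [2.57, 2.57, 3.14, 3.14, 3.14, 3.14].

INTERFACE

Orientations are given as a unit quaternion [w, x, y, z].
In Python, from workcell import bot, vision gives the robot as it stands.
- The arm moves only by the shell command python3 -m creep 'ROWS' [FORCE]. ROWS is JSON, a list of rows, each a list of 7 numbers: the shift along the tool's x, y, z in cm, then the turn, a rotation vector about the tool's x, y, z in degrees, then the opening, from -1 (shut) to 1 (fully open). A call has 1 to 8 rows; each row is the pose to reach, as a shift and turn from the pose commanded when the call began, along the tool's axes at that moment; what a row does not reach only later rows make up. A row lasts 1/10 s, in which the tool goes at most 50 mm and 8.59 degrees, less where a joint would pass 70% of its speed; a pose out of reach is approached as far as the arm can. A call with a gripper value outside its range is refused whole. The fingers move at their own pace and stop on an object; FORCE is the grip in N (left out, the last holds). Time passes only in rows, so rows that repeat a pose let the fingers close. It gives the time, the measured TCP pose, the force and the opening at its end, in the units of the state.
- bot.state(): the state, without advancing time (a new reading comes with each control period).
- vision.snapshot(name): name is "side" or "top"; returns the picture (420x560x3 uint8, red, green, blue); there is no depth.
- vision.get_calibration(name): a dict with "camera_matrix" (3x3 intrinsics, pixels), "eye" and "rotation" of the camera in the world. Camera axes: x right, y down, z forward; pixel columns grow to the right and rows downward; lengths in mm; the calibration is good to about 2 mm. A picture is of the moment at which its call begins. get_calibration takes no time and is no camera call.
- bot.finish_job(): hands the job in, once; it reports no verdict.
The state is a dict: "clock": time; "joints": joint angles; "qvel": joint speeds; "joint_torque": joint torques, N m; "tcp_pos": TCP position; "orientation": TCP orientation; "ft_force": force on the tool from outside, world axes, zero at the start; "ft_torque": the same for the moment, N m; "width": finger opening in mm.
Only numpy, scipy, OpenCV 4.12 (cv2) and the standard library are available. Lean on these libraries where they do the work, as an engineer would, in place of code of your own. Each camera call takes 0.05 s, during which the arm holds its last target.

## Working session

There is one attempt and no reset: what is moved stays moved. The work goes in short steps, Python scripts to look and compute and a shell command to move; the robot and the scene stay as the last step left them, time stands still between calls to the robot, and variables do not carry over. Pictures are saved under pics/ and viewed, and the job is handed in when it is done.

```bash
ls; mkdir -p pics; python3 - <<'E'
from workcell import bot, vision
import cv2
print(bot.state(), bot.pinch_z)
for n in("side","top"):
    im=vision.snapshot(n); cv2.imwrite(f"pics/{n}0.png",im[:,:,::-1]); print(n,vision.get_calibration(n))
E
```

```text
pics
{'clock': 0.0, 'joints': array([ 1.16102016e+00,  3.42731734e-01,  1.52504713e+00, -2.23358177e-05,
        1.27537863e+00, -1.46025855e-01]), 'qvel': array([-0.00050634, -0.00023439, -0.00022945, -0.00015261, -0.00296082,
       -0.00167858]), 'joint_torque': array([ 1.47359708e-03, -4.33673358e+01, -2.46020472e+01, -1.03427515e-04,
        7.81892217e-03,  1.49261263e-05]), 'tcp_pos': array([136.68371658, 506.4213559 , 199.61080533]), 'orientation': array([ 0.70082259,  0.09244335,  0.70111162, -0.09351155]), 'ft_force': array([ 0.01267199, -0.96224831,  0.23302279]), 'ft_torque': array([0.00316199, 0.06217795, 0.00825562]), 'width': 85.06163656584182} 18.700000000000003
side {'camera_matrix': array([[442.08630416,   0.        , 277.85704771],
       [  0.        , 442.08630416, 205.41221185],
       [  0.        ,   0.        ,   1.        ]]), 'eye': array([404.24501251, 823.15438317, 660.46337519]), 'rotation': array([ 0.03068583, -0.03633497,  0.89248417, -0.44856455])}
top {'camera_matrix': array([[391.59368417,   0.        , 278.91607016],
       [  0.        , 391.59368417, 216.69016069],
       [  0.        ,   0.        ,   1.        ]]), 'eye': array([390.08344084,  68.98758727, 880.23882211]), 'rotation': array([-0.02968969,  0.70760095, -0.7045528 ,  0.04499743])}
```

View pics/side0.png

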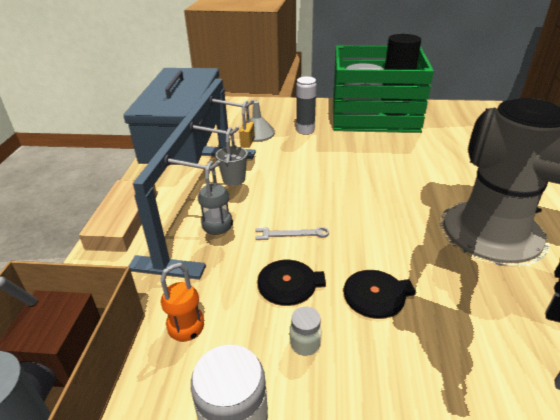

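View pics/top0.png

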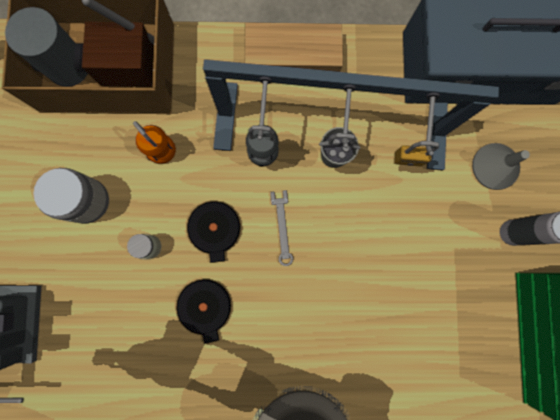

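The grey lantern hangs on the hook nearest the side camera: side (215,195), top (262,145). The farther plate is at side (287,282), top (213,228). Next I'll zoom in and measure.

```bash
cat > h.py <<'E'
import numpy as np, cv2
from workcell import bot, vision
from scipy.spatial.transform import Rotation as R
def cal(n):
    c=vision.get_calibration(n); q=c['rotation']
    return c['camera_matrix'],c['eye'],R.from_quat(np.r_[q[1:],q[0]]).as_matrix()
def ray(n,p):
    K,e,M=cal(n); d=M@np.linalg.solve(K,[p[0],p[1],1]); return e,d/np.linalg.norm(d)
def plane(n,p,z):
    e,d=ray(n,p); return e+d*(z-e[2])/d[2]
def tri(ps,pt):
    e1,d1=ray('side',ps); e2,d2=ray('top',pt)
    s=np.linalg.lstsq(np.c_[d1,-d2],e2-e1,rcond=None)[0]
    a=e1+s[0]*d1;b=e2+s[1]*d2
    return (a+b)/2,np.linalg.norm(a-b)
def proj(n,X):
    K,e,M=cal(n); v=K@(M.T@(np.asarray(X,float)-e)); return v[:2]/v[2]
E
python3 - <<'E'
from h import *
for n in("side","top"):
    im=cv2.imread(f"pics/{n}0.png"); h=cv2.cvtColor(im,cv2.COLOR_BGR2HSV)
    # copper dots: orange-ish small
    m=cv2.inRange(h,(0,120,80),(14,255,255)); k,_,s,c=cv2.connectedComponentsWithStats(m)
    for i in range(1,k):
        if 15<s[i,4]<300: print(n,c[i],s[i],plane(n,c[i],14).round(1))
im=cv2.imread("pics/side0.png"); cv2.imwrite("pics/s_crop.png",cv2.resize(im[90:280,130:290],None,fx=4,fy=4,interpolation=2)[:600*2][:,:].copy()[:, :][:760])
c=cv2.resize(im[130:250,160:260],None,fx=5,fy=5,interpolation=2); cv2.imwrite("pics/s_crop.png",c)
im=cv2.imread("pics/top0.png"); c=cv2.resize(im[60:180,200:360],None,fx=5,fy=5,interpolation=2); cv2.imwrite("pics/t_crop.png",c)
E
```

```text
side [286.23404255 277.55319149] [282 275   9   6  47] [459.7 198.1  14. ]
side [374.42105263 288.96491228] [370 286  10   7  57] [286.4 216.3  14. ]
top [212.67924528 226.64150943] [209 223   8   8  53] [459.1 196.8  14. ]
top [202.56363636 306.67272727] [199 303   8   8  55] [285.4 214.9  14. ]
```

View pics/s_crop.png

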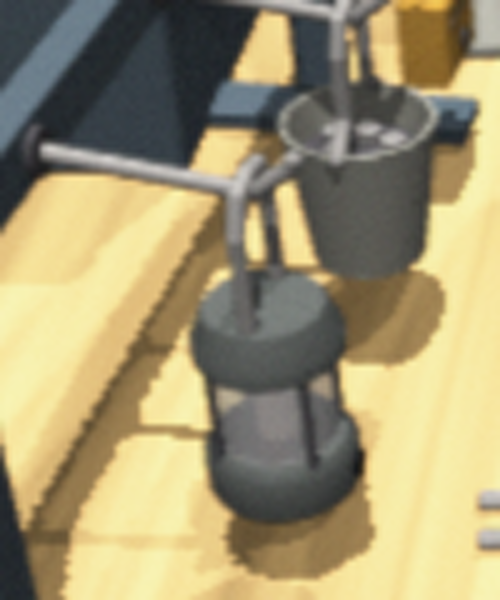

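View pics/t_crop.png

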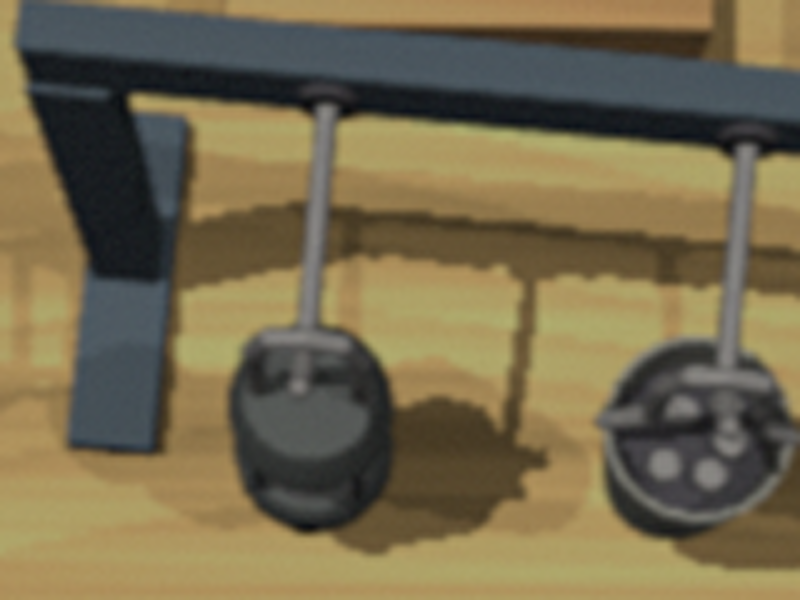

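```bash
python3 - <<'E'
from h import *
T=lambda x,y:(200+(x+.5)/5-.5,60+(y+.5)/5-.5); S=lambda x,y:(160+(x+.5)/5-.5,130+(y+.5)/5-.5)
a=plane('top',T(325,105),200);b=plane('top',T(310,320),200);d=a-b
print('hook',a,b,'yaw deg',np.degrees(np.arctan2(d[1],d[0])))
c=plane('top',T(745,145),200);e=plane('top',T(727,360),200);d=c-e
print('hook2',c,e,np.degrees(np.arctan2(d[1],d[0])))
d=np.array(plane('top',T(325,100),200))-plane('top',T(746,140),200);print('row',d,np.linalg.norm(d),np.degrees(np.arctan2(d[1],d[0])))
# handle crossbar ends in top
l=plane('top',T(258,339),208);r=plane('top',T(350,343),208);print('handle',l,r,(l+r)/2,np.linalg.norm(l-r))
print('peak tri',tri(S(252,163),T(305,338)))
print('tip tri',tri(S(295,155),T(300,385)), tri(S(298,158),T(300,380)))
# side silhouettes
print('hook base tri',tri(S(35,150),T(325,100)))
E
```

```text
hook [710.19613574  81.09229051 200.        ] [629.73589079  85.89695432 200.        ] yaw deg -3.4173453758146204
hook2 [697.0687661  -71.57950828 200.        ] [616.54604897 -63.82770141 200.        ] -5.498837491599563
row [ 13.12129626 153.07991754   0.        ] 153.64123655412592 85.10084792353712
handle [619.79274203 104.00293935 208.        ] [618.68085892  71.49834994 208.        ] [619.23680048  87.75064465 208.        ] 32.523600917156884
peak tri (array([618.08765307,  87.23404256, 211.85166692]), np.float64(1.7583399757718217))
tip tri (array([599.74498688,  88.72107063, 216.91711927]), np.float64(1.2690447397274411)) (array([600.20792674,  88.65063719, 215.9609197 ]), np.float64(4.382223962210575))
hook base tri (array([707.18504897,  80.93511975, 210.80096985]), np.float64(0.37976836490452787))
```

```bash
cat >> h.py <<'E'
def down(yaw):  # tool x down; tool y at world angle yaw (deg)
    y=np.array([np.cos(np.radians(yaw)),np.sin(np.radians(yaw)),0]); x=np.array([0,0,-1.]); return np.c_[x,y,np.cross(x,y)]
def cur():
    s=bot.state(); q=s['orientation']; return s['tcp_pos'],R.from_quat(np.r_[q[1:],q[0]]).as_matrix(),s
def delta(p,M):
    t,C,s=cur(); return (C.T@(np.asarray(p)-t)/10).round(2), np.degrees(R.from_matrix(C.T@M).as_rotvec()).round(2)
E
python3 - <<'E'
from h import *
t,C,s=cur(); print(C.round(3)); print(np.degrees(np.arctan2(C[1,1],C[0,1])))
for yaw in(85.5,-94.5): print(yaw,delta([618,87.3,265],down(yaw)))
print(plane('side',(230,370),100),plane('top',(65,195),100))
E
```

```text
[[-0.001  0.261  0.965]
 [-0.001  0.965 -0.261]
 [-1.    -0.001 -0.   ]]
74.88691525851709
85.5 (array([ -6.5 , -27.93,  57.39]), array([-10.61,  -0.02,   0.08]))
-94.5 (array([ -6.5 , -27.93,  57.39]), array([1.6939e+02, 1.1000e-01, 3.0000e-02]))
[518.09242932 467.014287   100.        ] [514.00472688 478.53675804 100.        ]
```

```bash
python3 -m creep '[[-5,0,0,0,0,0,1],[-6.5,-4,8,-5,0,0,1],[-6.5,-8,16,-10.6,0,0,1],[-6.5,-10,20,-10.6,0,0,1],[-6.5,-12,24.6,-10.6,0,0,1],[-6.5,-14,28.7,-10.6,0,0,1],[-6.5,-16,33,-10.6,0,0,1],[-6.5,-18,37,-10.6,0,0,1]]' 40
python3 -c "
from h import *
print(delta([618,87.3,265],down(85.5)))"
```

```text
clock: 0.9
tcp_pos: [401.2, 275.8, 264.9]
orientation: [0.706, 0.028, 0.707, -0.028]
ft_force: [0.4, 0.6, 0.2]
width: 85.2
(array([-1.000e-02, -1.709e+01,  2.309e+01]), array([-0.01, -0.01, -0.01]))
```

```bash
python3 -m creep '[[0,0,0,0,0,0,1],[0,0,0,0,0,0,1]]'
python3 -c "
from h import *
print(delta([618,87.3,265],down(85.5)))"
```

```text
clock: 1.1
tcp_pos: [400.5, 276.5, 264.5]
orientation: [0.706, 0.029, 0.707, -0.029]
ft_force: [-0.4, 0.2, -0.4]
width: 85.5
(array([ -0.08, -17.08,  23.23]), array([-0.19, -0.08,  0.02]))
```

```bash
python3 -m creep '[[0,-6,8,0,0,0,1],[0,-11,15,0,0,0,1],[0,-17.1,23.2,0,0,0,1],[0,-17.1,23.2,0,0,0,1],[0,-17.1,23.2,0,0,0,1],[0,-17.1,23.2,0,0,0,1],[0,-17.1,23.2,0,0,0,1],[0,-17.1,23.2,0,0,0,1]]'
python3 - <<'E'
from h import *
for n in("side","top"):
    im=vision.snapshot(n); cv2.imwrite(f"pics/{n}1.png",im[:,:,::-1])
print(delta([618,87.3,265],down(85.5)),bot.state()['tcp_pos'])
E
```

```text
clock: 1.9
tcp_pos: [617.5, 89.9, 264.2]
orientation: [0.706, 0.028, 0.707, -0.027]
ft_force: [-0.1, 0.8, 0.8]
width: 85.6
(array([ 0.01, -0.33,  0.13]), array([ 0.12, -0.03, -0.03])) [616.98665406  90.64487802 265.09886352]
```

View pics/side1.png

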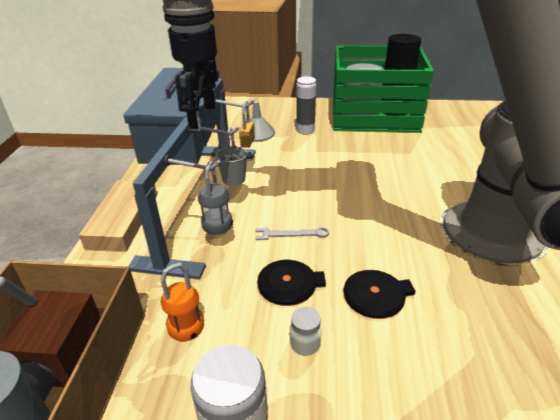

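View pics/top1.png

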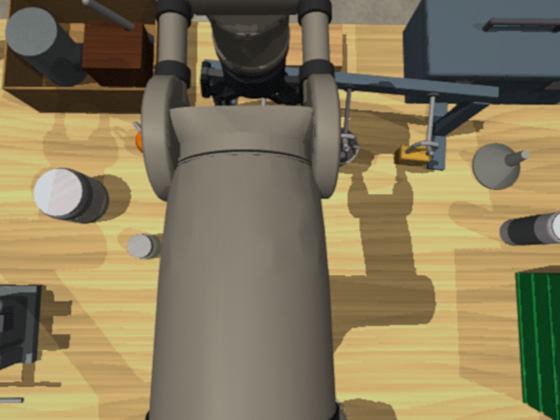

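```bash
python3 -c "
from h import *
print(proj('side',[617.2,90,265]),proj('side',[617.2,90,278]),proj('side',[618,87.3,212]))
im=cv2.imread('pics/side1.png'); cv2.imwrite('pics/s1c.png',cv2.resize(im[60:220,140:260],None,fx=3.7,fy=3.7,interpolation=2))"
```

```text
[206.51329355 138.74235004] [205.6958834  132.57433734] [209.59225929 162.03444135]
```

View pics/s1c.png

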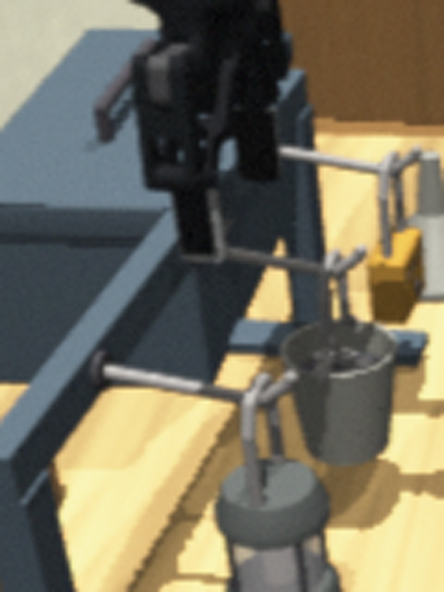

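```bash
python3 -c "
from h import *
for z in (265,278,300):
  for dy in (-57,-42,42,57): print(z,dy,proj('side',[617.2+dy*.08,90+dy,z]).round(1))
t=np.mean([0]); print(bot.state()['tcp_pos'],bot.state()['joints'])"
```

```text
265 -57 [215.1 125.3]
265 -42 [212.9 128.7]
265 42 [199.6 149.6]
265 57 [197.  153.7]
278 -57 [214.4 119.3]
278 -42 [212.2 122.7]
278 42 [198.7 143.3]
278 57 [196.  147.4]
300 -57 [213.1 109. ]
300 -42 [210.9 112.2]
300 42 [197.1 132.3]
300 57 [194.4 136.3]
[616.98665406  90.64487802 265.09886352] [ 2.27278950e-02  4.96455054e-01  1.10573197e+00  5.80441455e-04
  1.53991412e+00 -1.47160129e+00]
```

```bash
python3 -c "
from h import *
for z in(200,213,240):
  for dy in (-50,0,50): 
    d=np.array([.261,.965,0])*dy; X=np.array([136.9,506.6,z])+d; print(z,dy,proj('side',X).round(1),proj('top',X).round(1))
for z in(265,278,300): print(z,proj('top',[617,90,z]))
im=cv2.imread('pics/side0.png')[230:350,460:560]; im2=cv2.imread('pics/top0.png')[270:420,0:120]; im3=cv2.imread('pics/top1.png')[40:160,190:320]
r=lambda a:cv2.resize(a,(380,500),interpolation=2)
cv2.imwrite('pics/start.png',np.hstack([r(im),r(im2)]));cv2.imwrite('pics/t1c.png',cv2.resize(im3,None,fx=5,fy=5))"
```

```text
200 -50 [541.8 338.7] [ 31.1 421.3]
200 0 [546.1 373.4] [  1.7 413.1]
200 50 [551.  413.6] [-27.6 404.9]
213 -50 [545.4 332. ] [ 26.1 424.7]
213 0 [550.  366.7] [ -3.8 416.3]
213 50 [555.4 407. ] [-33.7 407.9]
240 -50 [553.2 317.4] [ 15.2 432.1]
240 0 [558.6 352.1] [-16.1 423.4]
240 50 [564.9 392.7] [-47.3 414.6]
265 [258.12074632 117.48862967]
278 [257.86752334 114.56560078]
300 [257.4141547  109.33223041]
```

View pics/start.png

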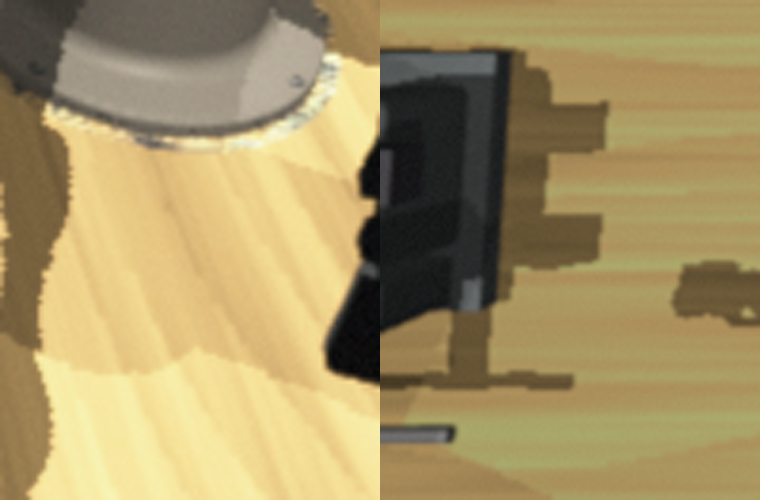

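View pics/t1c.png

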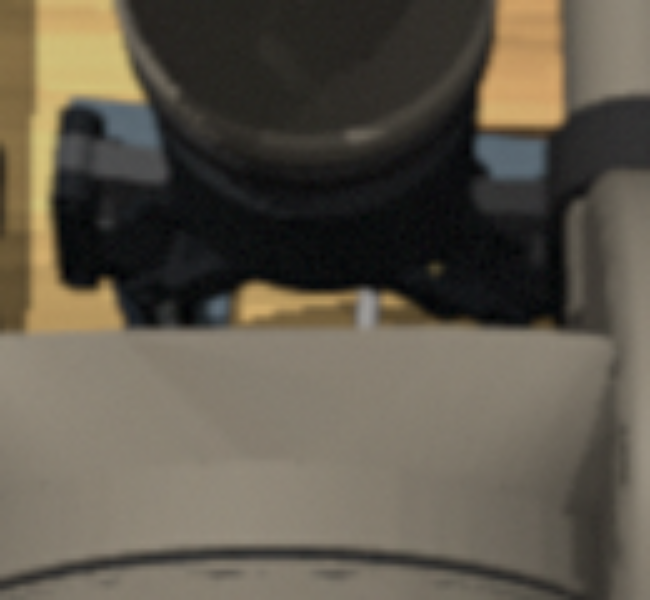

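```bash
python3 -c "
from h import *
im=cv2.imread('pics/side1.png')[60:140,160:240]; im=cv2.convertScaleAbs(im,alpha=2.5,beta=10); cv2.imwrite('pics/s1d.png',cv2.resize(im,None,fx=7,fy=7,interpolation=2))"
```

```text
(no output)
```

View pics/s1d.png

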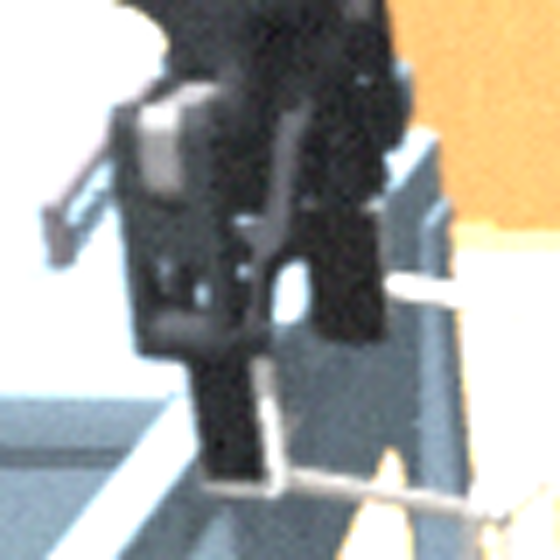

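The side picture puts the finger tips near z≈310, at px (195,130) and (210,108). The readout predicts about 278 when open. I'll lower to a height that is safe either way and check again.

```bash
python3 -m creep '[[2,-0.3,0,0,0,0,1],[3.8,-0.3,0,0,0,0,1],[3.8,-0.3,0,0,0,0,1],[3.8,-0.3,0,0,0,0,1],[3.8,-0.3,0,0,0,0,1]]'
python3 - <<'E'
from h import *
im=vision.snapshot("side")[:,:,::-1]; cv2.imwrite("pics/side2.png",im)
im=cv2.convertScaleAbs(im[60:180,150:260],alpha=1.6,beta=10); cv2.imwrite('pics/s2d.png',cv2.resize(im,None,fx=5,fy=5,interpolation=2))
t,C,s=cur();print(t,s['ft_force'],s['width'])
E
```

```text
clock: 2.5
tcp_pos: [617.9, 86.5, 228.6]
orientation: [0.707, 0.028, 0.706, -0.027]
ft_force: [0.5, -0.4, 1.3]
width: 85.2
[618.03330114  86.28294115 228.55991635] [ 1.30956841  0.28547013 -0.94995034] 85.67041566246228
```

View pics/s2d.png

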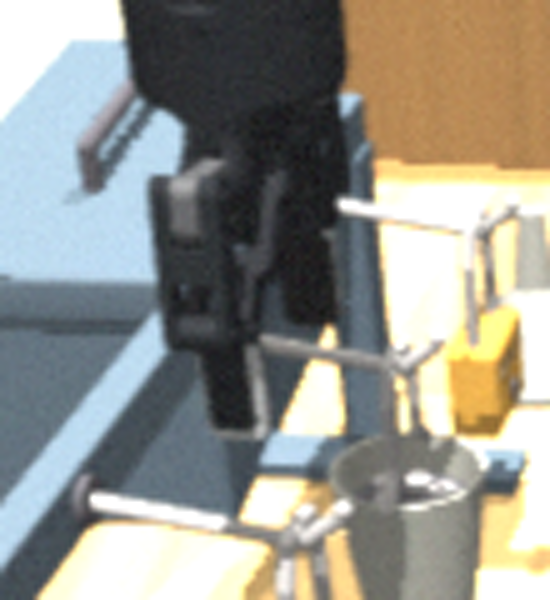

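```bash
python3 -m creep '[[0,0,0,0,0,0,-1],[0,0,0,0,0,0,-1],[0,0,0,0,0,0,-1],[0,0,0,0,0,0,-1],[0,0,0,0,0,0,-1],[0,0,0,0,0,0,-1],[0,0,0,0,0,0,-1],[0,0,0,0,0,0,-1]]'
python3 - <<'E'
from h import *
im=vision.snapshot("side")[:,:,::-1]; cv2.imwrite("pics/side3.png",im)
im=cv2.convertScaleAbs(im[60:180,150:260],alpha=1.6,beta=10); cv2.imwrite('pics/s3d.png',cv2.resize(im,None,fx=5,fy=5,interpolation=2))
t,C,s=cur();print(t,s['ft_force'],s['width'],proj('side',t))
E
```

```text
clock: 3.35
tcp_pos: [617.7, 85.7, 227.0]
orientation: [0.707, 0.028, 0.707, -0.028]
ft_force: [-1.1, -0.1, 0.5]
width: -0.5
[617.70626706  85.66980545 227.02761037] [-1.40020045  0.41610494 -1.15130417] -0.3137151745075875 [209.04301411 154.99843609]
```

View pics/s3d.png

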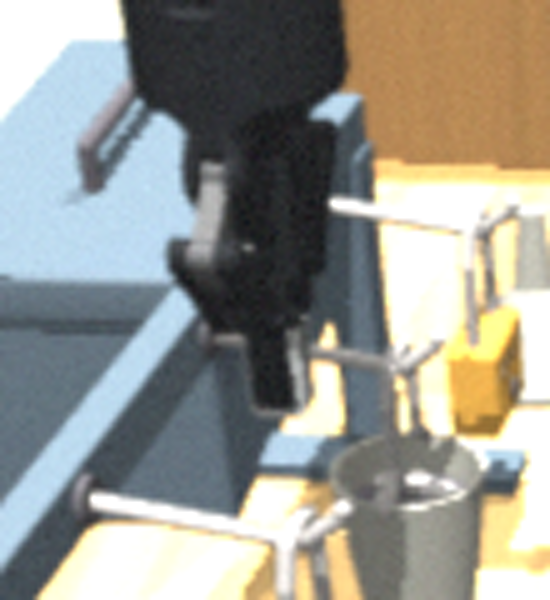

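```bash
python3 - <<'E'
from h import *
def zfor(x,y,v):
    zs=np.linspace(200,360,1601); P=np.array([proj('side',[x,y,z]) for z in zs]); i=np.abs(P[:,1]-v).argmin(); return zs[i].round(1),P[i].round(1)
for dy in(8,12,15): print(dy,zfor(618.5,86+dy,142))
print(zfor(618+4.5,86+57,146.4),zfor(618-3.4,86-42,124.4))
E
```

```text
8 (np.float64(260.2), array([205.7, 142. ]))Traceback (most recent call last):
  File "<stdin>", line 4, in <module>
  File "<stdin>", line 3, in zfor
  File "h.py", line 17, in proj
    K,e,M=cal(n); v=K@(M.T@(np.asarray(X,float)-e)); return v[:2]/v[2]
          ~~~^^^
  File "h.py", line 5, in cal
    c=vision.get_calibration(n); q=c['rotation']
ValueError: time passes only in moves, steps and waits
```

The shut fingertip measures z≈260, about 33 mm above the readout of 227. Going down to a reported 157 is safe under either reading, so I'll open, go there and look again.

```bash
python3 -m creep '[[0,0,0,0,0,0,1],[0,0,0,0,0,0,1],[0,0,0,0,0,0,1],[0,0,0,0,0,0,1],[0,0,0,0,0,0,1],[0,0,0,0,0,0,1],[0,0,0,0,0,0,1]]'
python3 -m creep '[[2,0.1,0,0,0,0,1],[4,0.1,0,0,0,0,1],[6,0.1,0,0,0,0,1],[7,0.1,0,0,0,0,1],[7,0.1,0,0,0,0,1],[7,0.1,0,0,0,0,1]]'
python3 - <<'E'
from h import *
im=vision.snapshot("side")[:,:,::-1]; cv2.imwrite("pics/side4.png",im)
im=cv2.convertScaleAbs(im[90:210,150:260],alpha=1.6,beta=10); cv2.imwrite('pics/s4d.png',cv2.resize(im,None,fx=5,fy=5,interpolation=2))
t,C,s=cur();print(t,s['ft_force'],s['width'],proj('side',t))
E
```

```text
clock: 4.1
tcp_pos: [617.7, 85.7, 227.0]
orientation: [0.707, 0.028, 0.707, -0.028]
ft_force: [-0.9, -0.1, 0.4]
width: 85.3
clock: 4.7
tcp_pos: [618.2, 86.7, 157.8]
orientation: [0.707, 0.028, 0.706, -0.028]
ft_force: [0.1, -0.2, 0.9]
width: 85.4
[618.4575404   86.71962159 158.19586004] [0.30147006 0.0690179  0.40207793] 85.52923837447743 [212.43152967 184.49772305]
```

View pics/s4d.png

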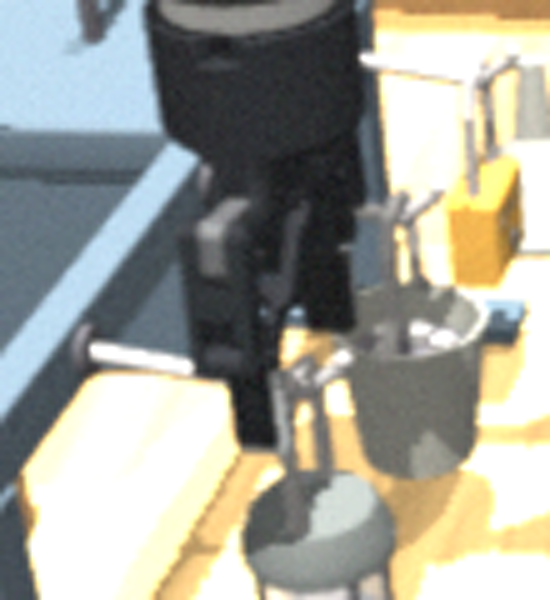

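```bash
python3 -m creep '[[1,0,0,0,0,0,1],[2,0,0,0,0,0,1],[2,0,0,0,0,0,1],[2,0,0,0,0,0,1]]'
python3 - <<'E'
from h import *
im=vision.snapshot("side")[:,:,::-1]; cv2.imwrite("pics/side5.png",im)
im=cv2.convertScaleAbs(im[90:210,150:260],alpha=1.6,beta=10); cv2.imwrite('pics/s5d.png',cv2.resize(im,None,fx=5,fy=5,interpolation=2))
t,C,s=cur();print(t,s['ft_force'],s['width'],proj('side',t))
E
```

```text
clock: 5.15
tcp_pos: [617.5, 86.7, 136.6]
orientation: [0.706, 0.028, 0.707, -0.028]
ft_force: [-0.3, -0.1, 0.5]
width: 85.2
[617.80957479  86.68555607 136.99251331] [ 0.73914678 -0.84342544 -0.23760216] 85.27100717434338 [213.86740151 192.98037581]
```

View pics/s5d.png

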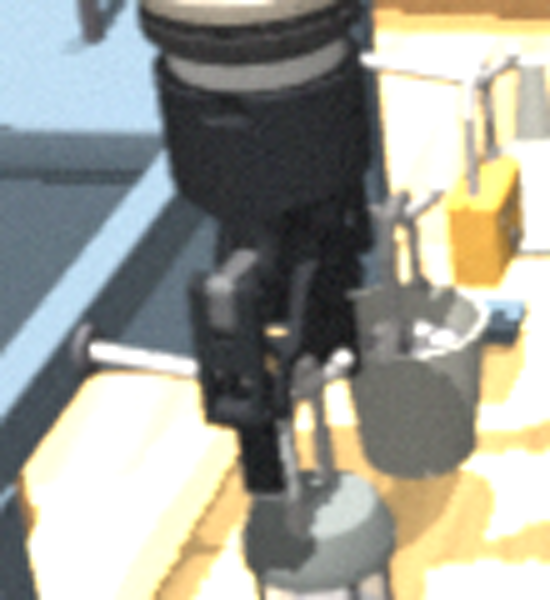

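```bash
python3 -m creep '[[0.8,0,0,0,0,0,1],[1.6,0,0,0,0,0,1],[1.6,0,0,0,0,0,1],[1.6,0,0,0,0,0,1]]'
python3 - <<'E'
from h import *
im=vision.snapshot("side")[:,:,::-1]; cv2.imwrite("pics/side6.png",im)
im=cv2.convertScaleAbs(im[90:210,150:260],alpha=1.6,beta=10); cv2.imwrite('pics/s6d.png',cv2.resize(im,None,fx=5,fy=5,interpolation=2))
t,C,s=cur();print(t,s['ft_force'],s['width'],proj('side',t))
E
```

```text
clock: 5.6
tcp_pos: [617.5, 86.7, 120.6]
orientation: [0.706, 0.028, 0.707, -0.028]
ft_force: [0.2, 0.6, -0.6]
width: 85.5
[617.80750369  86.72125117 120.96612117] [0.33416898 0.04772288 0.03901417] 85.70994106342904 [214.69240979 199.24776334]
```

View pics/s6d.png

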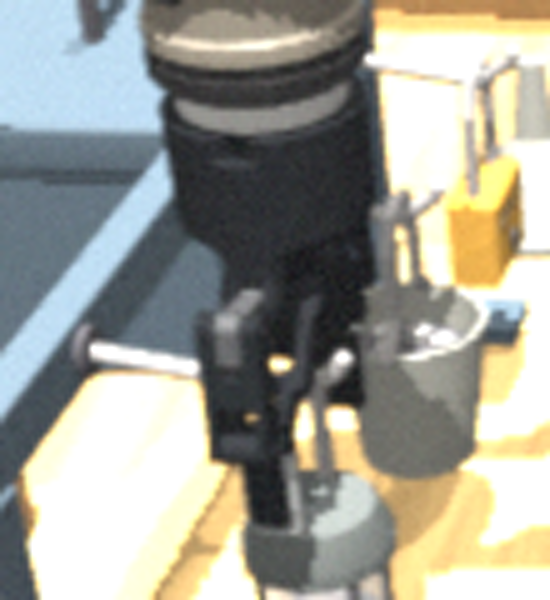

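```bash
python3 -m creep '[[0,0,0,0,0,0,-1],[0,0,0,0,0,0,-1],[0,0,0,0,0,0,-1],[0,0,0,0,0,0,-1],[0,0,0,0,0,0,-1],[0,0,0,0,0,0,-1],[0,0,0,0,0,0,-1]]' 40
python3 - <<'E'
from h import *
im=vision.snapshot("side")[:,:,::-1]; cv2.imwrite("pics/side7.png",im)
im=cv2.convertScaleAbs(im[90:210,150:260],alpha=1.6,beta=10); cv2.imwrite('pics/s7d.png',cv2.resize(im,None,fx=5,fy=5,interpolation=2))
t,C,s=cur();print(t,s['ft_force'],s['width'])
E
```

```text
clock: 6.35
tcp_pos: [618.3, 87.0, 121.6]
orientation: [0.707, 0.028, 0.706, -0.028]
ft_force: [1.5, 2.8, 4.8]
width: 47.2
[618.25712341  86.96126123 121.58305228] [1.0091706  3.442958   4.78532569] 47.04754496427918
```

View pics/s7d.png

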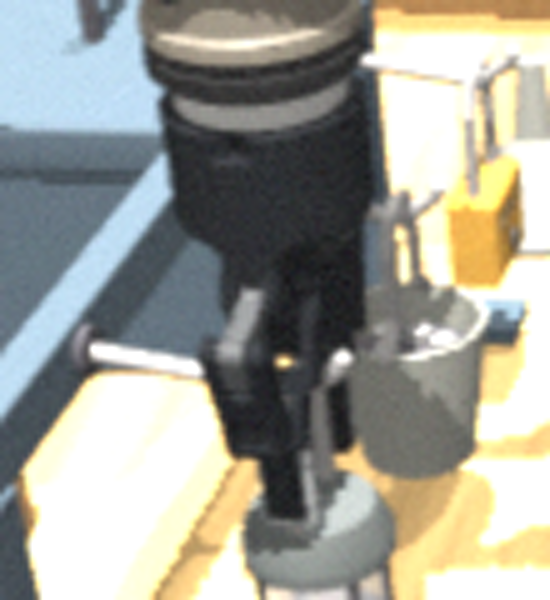

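```bash
python3 -m creep '[[-0.7,0,0,0,0,0,-1],[-1.4,0,0,0,0,0,-1],[-2.1,0,0,0,0,0,-1],[-2.8,0,0,0,0,0,-1],[-3,0,0,0,0,0,-1],[-3,0,0,0,0,0,-1],[-3,0,0,0,0,0,-1]]' 60
python3 - <<'E'
from h import *
im=vision.snapshot("side")[:,:,::-1]; cv2.imwrite("pics/side8.png",im)
im=cv2.convertScaleAbs(im[80:240,150:260],alpha=1.6,beta=10); cv2.imwrite('pics/s8d.png',cv2.resize(im,None,fx=3.7,fy=3.7,interpolation=2))
t,C,s=cur();print(t,s['ft_force'],s['width'])
E
```

```text
clock: 7.1
tcp_pos: [617.5, 86.7, 150.8]
orientation: [0.706, 0.028, 0.707, -0.028]
ft_force: [0.3, 0.8, -4.7]
width: 46.6
[617.47791037  86.65989622 150.64849344] [-0.28877789 -0.44595877 -4.82557242] 46.47041110203478
```

View pics/s8d.png

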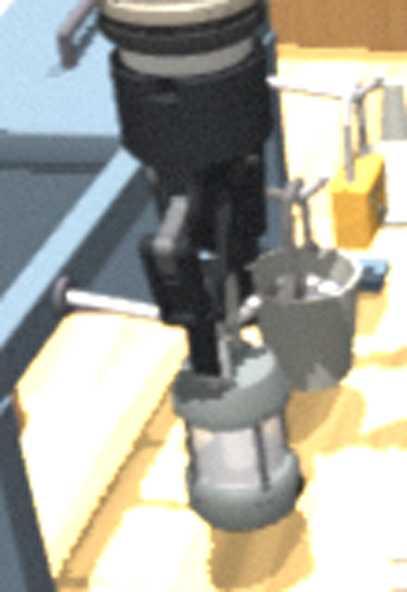

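```bash
python3 -m creep '[[0,0,-1,0,0,0,-1],[0,0,-2.5,0,0,0,-1],[0,0,-4,0,0,0,-1],[0,0,-6,0,0,0,-1],[0,0,-8,0,0,0,-1],[0,0,-8,0,0,0,-1],[0,0,-8,0,0,0,-1],[0,0,-8,0,0,0,-1]]' 60
python3 - <<'E'
from h import *
for n in('side','top'):
    im=vision.snapshot(n)[:,:,::-1]; cv2.imwrite(f"pics/{n}9.png",im)
t,C,s=cur();print(t,s['ft_force'],s['width'])
E
```

```text
clock: 7.95
tcp_pos: [538.8, 92.9, 151.1]
orientation: [0.707, 0.028, 0.706, -0.028]
ft_force: [0.4, 1.1, -3.9]
width: 46.1
[538.62723097  92.87384072 150.88666836] [ 1.41252931e-03 -2.22019027e-01 -4.40894704e+00] 46.299426047220194
```

View pics/side9.png

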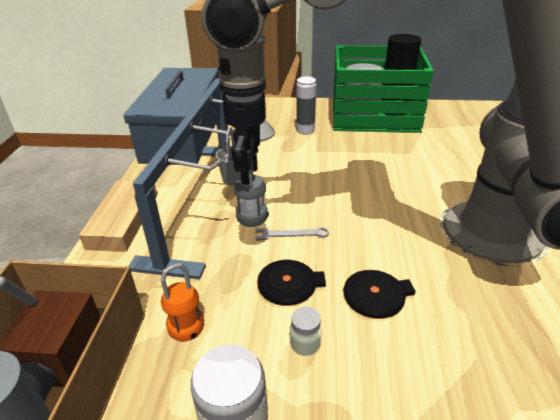

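View pics/top9.png

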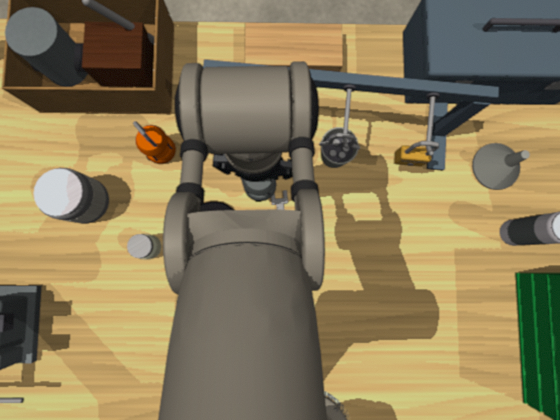

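```bash
python3 - <<'E'
from h import *
print(delta([459.4,197.5,150.9],down(85.5)))
im=cv2.imread('pics/side9.png')
for z in(75,83,90): print(z,proj('side',[538.7,92.9,z]),proj('side',[538.7,92.9,z+92]))
cv2.imwrite('pics/s9d.png',cv2.resize(im[140:240,215:295],None,fx=6,fy=6,interpolation=2))
E
```

```text
(array([-0.  ,  9.8 , -8.72]), array([-0.03,  0.02, -0.  ]))
75 [252.83870048 219.74655996] [250.28117187 183.88789287]
83 [252.62816029 216.79461238] [250.04379179 180.55962784]
90 [252.4421764  214.18696434] [249.83397479 177.61781978]
```

View pics/s9d.png

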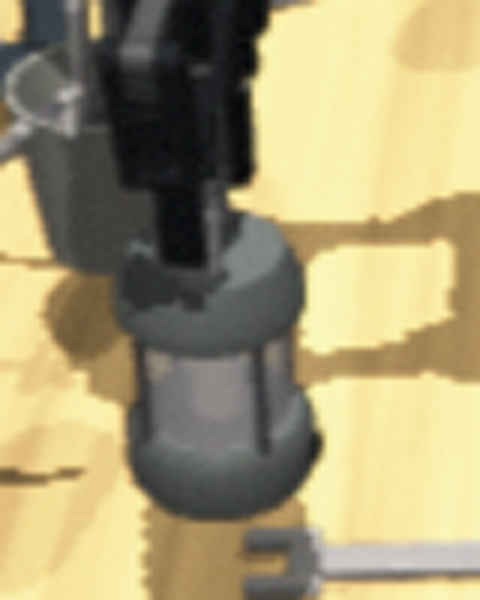

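```bash
python3 -m creep '[[0,2,-2,0,0,0,-1],[0,4.5,-4,0,0,0,-1],[0,7,-6.5,0,0,0,-1],[0,9,-8.2,0,0,0,-1],[0,9.8,-8.7,0,0,0,-1],[0,9.8,-8.7,0,0,0,-1],[0,9.8,-8.7,0,0,0,-1],[0,9.8,-8.7,0,0,0,-1]]' 60
python3 -m creep '[[1.5,0,0,0,0,0,-1],[3,0,0,0,0,0,-1],[4.5,0,0,0,0,0,-1],[5,0,0,0,0,0,-1],[5,0,0,0,0,0,-1],[5,0,0,0,0,0,-1]]' 60
python3 - <<'E'
from h import *
im=vision.snapshot('side')[:,:,::-1]; cv2.imwrite("pics/side10.png",im)
t,C,s=cur();print(t,s['ft_force'],s['width'],delta([459.4,197.5,82],down(85.5)))
for z in (14,33): print(proj('side',[t[0],t[1],z]),proj('side',[t[0],t[1],z+92]))
cv2.imwrite('pics/s10d.png',cv2.resize(im[190:320,230:350],None,fx=5,fy=5,interpolation=2)[:600])
E
```

```text
clock: 8.85
tcp_pos: [459.9, 196.7, 151.0]
orientation: [0.707, 0.028, 0.706, -0.028]
ft_force: [0.6, -0.5, -4.8]
width: 46.3
clock: 9.45
tcp_pos: [459.7, 197.3, 101.6]
orientation: [0.707, 0.028, 0.706, -0.028]
ft_force: [-0.3, -0.0, -3.7]
width: 46.9
[459.78058005 197.46310048 101.77678708] [-0.2460943  -0.84838616 -4.07356256] 46.21765550425161 (array([ 1.98, -0.  , -0.04]), array([-0.04,  0.08, -0.03]))
[286.23468748 277.33979843] [285.70419398 242.94071139]
[286.13055399 270.58741227] [285.58583761 235.26606323]
```

View pics/s10d.png

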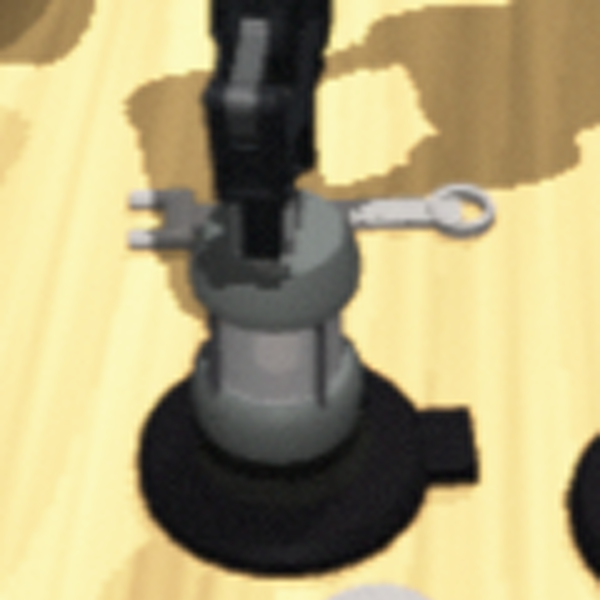

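```bash
python3 -m creep '[[0.8,0,0,0,0,0,-1],[1.4,0,0,0,0,0,-1],[1.6,0,0,0,0,0,-1],[1.6,0,0,0,0,0,-1],[1.6,0,0,0,0,0,-1]]' 60
python3 -m creep '[[0.1,0,0,0,0,0,-1],[0.1,0,0,0,0,0,-1],[0.1,0,0,0,0,0,-1]]' 
python3 -m creep '[[0.1,0,0,0,0,0,-1],[0.1,0,0,0,0,0,-1],[0.1,0,0,0,0,0,-1]]'
python3 -m creep '[[0.1,0,0,0,0,0,-1],[0.1,0,0,0,0,0,-1],[0.1,0,0,0,0,0,-1]]'
```

```text
clock: 10.0
tcp_pos: [459.0, 197.6, 85.0]
orientation: [0.707, 0.028, 0.707, -0.028]
ft_force: [-0.4, 0.2, -4.8]
width: 46.1
clock: 10.3
tcp_pos: [459.1, 197.6, 84.1]
orientation: [0.707, 0.028, 0.706, -0.028]
ft_force: [-0.6, 0.6, -4.6]
width: 46.7
clock: 10.6
tcp_pos: [459.0, 197.5, 83.0]
orientation: [0.707, 0.028, 0.707, -0.028]
ft_force: [0.5, -0.3, -3.6]
width: 46.2
clock: 10.9
tcp_pos: [459.0, 197.6, 82.0]
orientation: [0.707, 0.028, 0.707, -0.028]
ft_force: [-0.1, 0.4, -4.9]
width: 46.6
```

```bash
for i in 1; do :; done; python3 -m creep '[[0.1,0,0,0,0,0,-1],[0.1,0,0,0,0,0,-1],[0.1,0,0,0,0,0,-1]]' 
python3 -m creep '[[0.1,0,0,0,0,0,-1],[0.1,0,0,0,0,0,-1],[0.1,0,0,0,0,0,-1]]'
python3 - <<'E'
from h import *
im=vision.snapshot('side')[:,:,::-1]; cv2.imwrite("pics/side11.png",im)
t,C,s=cur();print(t,s['ft_force'])
cv2.imwrite('pics/s11d.png',cv2.resize(im[190:320,230:350],None,fx=5,fy=5,interpolation=2)[:600])
E
```

```text
clock: 11.2
tcp_pos: [459.3, 197.6, 81.7]
orientation: [0.707, 0.028, 0.706, -0.028]
ft_force: [-1.3, -1.3, 4.5]
width: 46.7
clock: 11.5
tcp_pos: [459.5, 197.6, 81.6]
orientation: [0.707, 0.028, 0.706, -0.028]
ft_force: [-4.1, -3.2, 12.5]
width: 46.2
[459.50915644 197.55703393  81.6234958 ] [-4.56719092 -2.49548269 13.75711331]
```

View pics/s11d.png

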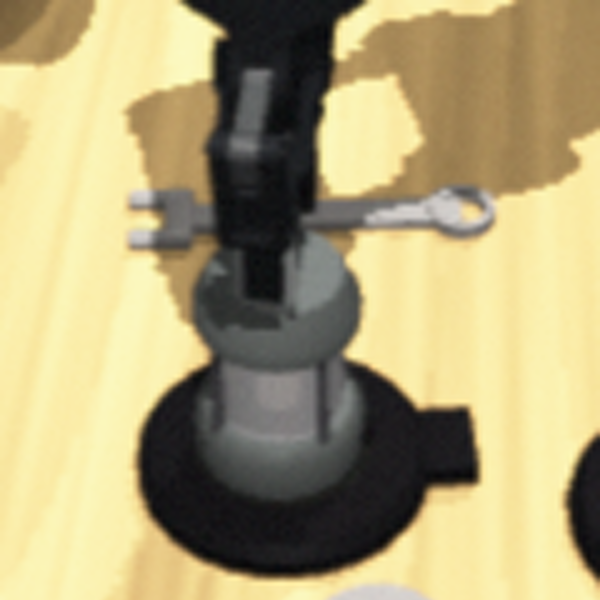

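In firm contact with the plate and centred. I'll relieve the press by 1.5 mm, then open.

```bash
python3 -m creep '[[-0.15,0,0,0,0,0,-1],[-0.15,0,0,0,0,0,-1],[-0.15,0,0,0,0,0,-1]]'
python3 -m creep '[[0,0,0,0,0,0,0.3],[0,0,0,0,0,0,0.5],[0,0,0,0,0,0,1],[0,0,0,0,0,0,1],[0,0,0,0,0,0,1],[0,0,0,0,0,0,1],[0,0,0,0,0,0,1]]'
python3 - <<'E'
from h import *
im=vision.snapshot('side')[:,:,::-1]; cv2.imwrite("pics/side12.png",im)
t,C,s=cur();print(t,s['ft_force'],s['width'])
cv2.imwrite('pics/s12d.png',cv2.resize(im[190:320,230:350],None,fx=5,fy=5,interpolation=2)[:600])
E
```

```text
clock: 11.85
tcp_pos: [459.2, 197.6, 81.7]
orientation: [0.707, 0.028, 0.706, -0.028]
ft_force: [-1.1, -0.9, 3.1]
width: 46.4
clock: 12.55
tcp_pos: [459.0, 197.5, 81.5]
orientation: [0.707, 0.028, 0.707, -0.028]
ft_force: [-0.4, -0.5, 1.5]
width: 85.1
[458.99381692 197.52947461  81.53895554] [-0.45098049  0.33254086  0.27798369] 85.17034944327129
```

View pics/s12d.png

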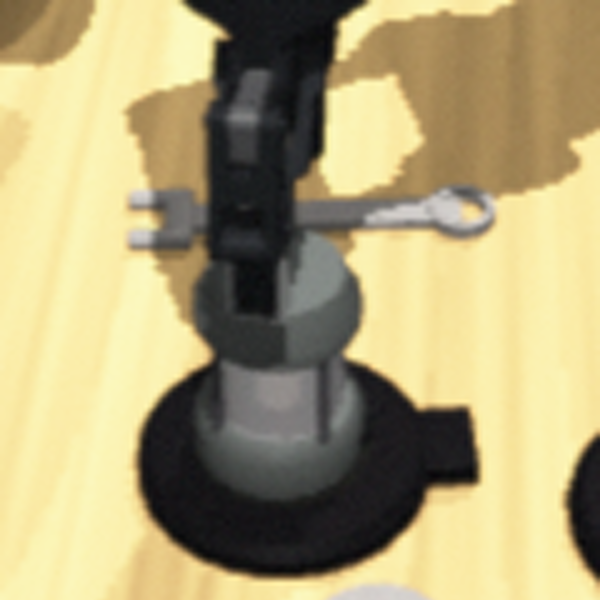

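```bash
python3 -m creep '[[-1,0,0,0,0,0,1],[-3,0,0,0,0,0,1],[-6,0,0,0,0,0,1],[-10,0,0,0,0,0,1],[-14,0,0,0,0,0,1],[-17,0,0,0,0,0,1],[-17,0,0,0,0,0,1],[-17,0,0,0,0,0,1]]'
python3 -m creep '[[0,-5,0,0,0,0,1],[0,-10,0,0,0,0,1],[0,-15,0,0,0,0,1],[0,-20,0,0,0,0,1],[0,-25,0,0,0,0,1],[0,-25,0,0,0,0,1],[0,-25,0,0,0,0,1],[0,-25,0,0,0,0,1]]'
python3 - <<'E'
from h import *
for n in('side','top'):
    im=vision.snapshot(n)[:,:,::-1]; cv2.imwrite(f"pics/{n}13.png",im)
t,C,s=cur();print(t,s['ft_force'],s['width'])
E
```

```text
clock: 13.4
tcp_pos: [459.0, 197.6, 252.3]
orientation: [0.707, 0.028, 0.706, -0.028]
ft_force: [-0.0, -0.5, -0.0]
width: 85.8
clock: 14.2
tcp_pos: [438.9, -50.6, 250.8]
orientation: [0.706, 0.028, 0.707, -0.027]
ft_force: [-0.3, -0.4, 0.2]
width: 85.4
[439.23355055 -50.1797437  251.15609235] [ 0.32131736 -0.43815762 -0.29344835] 85.67466684131112
```

View pics/side13.png

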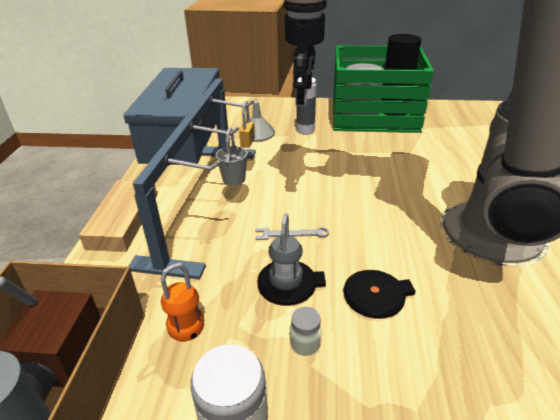

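View pics/top13.png

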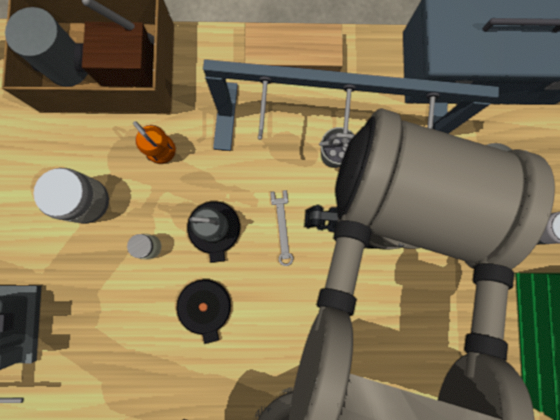

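```bash
python3 - <<'E'
from h import *
for z in (106,172): print(z,proj('side',[459.4,197.5,z]).round(1),proj('top',[459.4,197.5,z]).round(1))
a=cv2.imread('pics/side13.png')[205:305,240:330];b=cv2.imread('pics/top13.png')[185:285,170:260]
r=lambda i:cv2.resize(i,None,fx=4.4,fy=5,interpolation=2)
cv2.imwrite('pics/f.png',np.hstack([r(a),r(b)]))
E
```

```text
106 [285.9 243. ] [205.5 222.8]
172 [285.5 215.4] [199.5 219.5]
```

View pics/f.png

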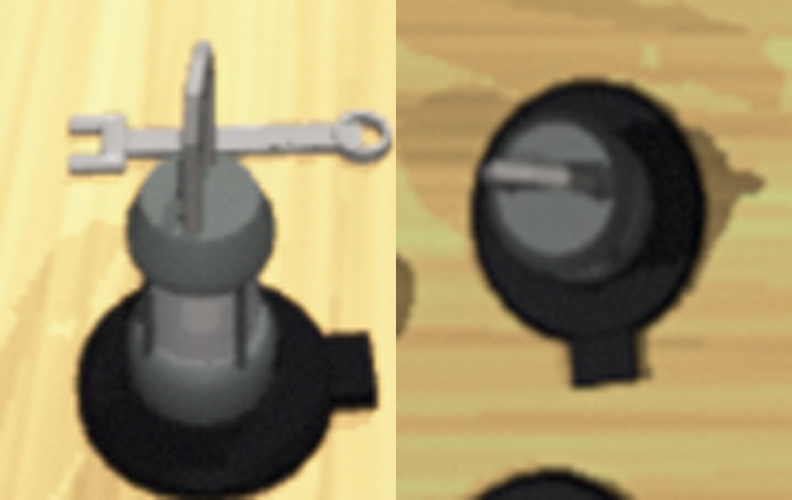

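```bash
python3 -c "
from workcell import bot
print(bot.finish_job())"
```

```text
the job is handed in; nothing more can be done
None
```

The grey lantern stands upright on the farther charging plate, released, and I handed the job in at about 14.3 s on the clock. I gripped it by its handle legs, lifted it 29 mm, drew it off the hook and lowered it until it touched the plate.

**Last checks (both cameras):**
- **Centring:** the cap appears at top px (205.7, 222.6), against (205.5, 222.8) expected for a lantern centred on the plate. The handle peak agrees to about 2 px in the side view.
- **Pail and padlock:** both still hang on their hooks in the final side view. In the top view the arm hid the padlock and part of the pail, so that view does not confirm them.
- **Robot:** the gripper is open and well away from everything, with only noise on the wrist force.

**Disagreement:** the reported TCP height was about 33 mm below where the side camera showed the fingertips. I set the grasp height by the camera. The grasp width (47 mm) and the absence of contact forces on the way down fit that choice. I did not find the cause.

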